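# Load the milling machine's magazine strip from the setting rack

### The arm

A 6-joint arm with a two-finger parallel gripper is mounted at the origin on a cart in front of the work surface, level with it; the furniture and walls round the work are solid. World frame = base frame: x ahead of the robot, y to its left, z up, the work surface at z = 0. Lengths are in m, angles in degrees, forces in N, time in s.
With the tool pointing down it reaches from about 0.25 to 0.725 m from the base axis. Payload 9.7 kg.
Tool frame: the origin (TCP) lies between the finger pads; the fingertips stand 17 mm ahead of it and the grasp point (between the pads) lies 2 mm behind it; z points along the fingers, y is the direction in which the jaws open and shut (so a half turn about z gives the same grasp; the last joint's range is limited). The gripper opens to 85 mm and grips with 20 to 120 N. Pads are 22 mm wide; open, the fingers measure 114 mm over their backs; the gripper's body (76 mm by 85 mm) begins 54 mm behind the grasp point. The pads swing forward as they close: fully open they stand 13 mm farther back than shut.
Start: joints at [69.041, 4.979, 10.078, 95.1, 0, 90], TCP at [0.197, 0.514, 0.248] pointing down, gripper open.
Joint ranges: [-179.16, 179.16], [-48.56, 103.87], [-65.8, 70.77], [-126.05, 130.52], [-82.76, 87.17], [-180, 180]. Speed limits (degrees/s): [127.2, 127.2, 147.25, 180, 180, 180].

### API

Orientations are given as [roll, pitch, yaw] about the fixed x, y, z axes, in that order (R = Rz(yaw) Ry(pitch) Rx(roll)).
In Python, from workcell import monitor, cams, order gives the robot as it stands. The module is installed in compiled form; this text tells all that it offers.
- The arm moves only by the shell command python3 -m handwheel 'ROWS' [OPENING] [FORCE]. ROWS is JSON, a list of rows, each a list of 6 numbers: the shift along the tool's x, y, z in m, then the turn, a rotation vector about the tool's x, y, z in degrees. In form: [[tx, ty, tz, wx, wy, wz], ...]. A call has exactly 8 rows; each row shifts and turns the commanded pose from where the row before left it, along the tool's axes as they then stand; what a row does not reach is not made up. A row lasts 1/12 s, in which the tool goes at most 41.7 mm and 7.16 degrees, less where a joint would pass 70% of its speed; a pose out of reach is approached as far as the arm can. A call is refused whole if a number of a shift passes 0.0417 or a number of a turn 7.16, either way. A call with a gripper value outside its range is refused whole. OPENING is the opening, from -1 (shut) to 1 (fully open), set as the call begins (- or left out, the last holds). The fingers move at their own pace and stop on an object; FORCE is the grip in N (left out, the last holds). Time passes only in rows, so rows that do not move let the fingers close, or fill a call up. It gives the time, the measured TCP pose, the force and the opening at its end, in the units of the state.
- monitor.get_obs(): the state, without advancing time (a new reading comes with each control period).
- cams.camera(name): name is "scene" or "top" or "wrist"; returns a dict with "img" (400x640x3 uint8, red, green, blue), "depth" (400x640 float32, m along the optical axis (not along the pixel's ray), 0 where there is no reading), "fx", "fy", "cx", "cy" (pixels), "rvec" (rotation vector, rad) and "tvec" (3), from world to camera coordinates, as OpenCV has them; the wrist camera has in their place "tool_from_camera" (4x4, takes a point from camera to tool coordinates, whose origin is the TCP and whose axes are the flange's). Camera axes: x right, y down, z forward; pixel columns grow to the right and rows downward; lengths in m; the calibration is good to about 2 mm. A picture is of the moment at which its call begins: read the wrist's pose just before it.
- order.job_done(): hands the job in, once; it reports no verdict.
The state is a dict: "time": time; "q": joint angles; "qd": joint speeds; "joint_efforts": joint torques, N m; "ee_pos": TCP position; "tcp_rot": TCP orientation; "wrist_force": force on the tool from outside, world axes, zero at the start; "torque": the same for the moment, N m; "opening": finger opening in m.
Only numpy, scipy, OpenCV 4.12 (cv2) and the standard library are available. Lean on these libraries where they do the work, as an engineer would, in place of code of your own. Each camera call takes 0.05 s, during which the arm holds its last target. There are 200 camera calls.

### The job

The four tool holders stand in the grey setting rack in the order in which the milling program calls them. Move them all into the empty aluminium magazine strip in the same order from left to right (the leftmost of the rack goes into the strip's leftmost bore, and so on), each upright and fully seated with its flange flat on the strip, and do not let any of them fall over.

Things in the scene. Friction and masses are not known exactly. Their poses are not given: they have to be found in the camera images.
- face_mill_grip (a point): Face-mill holder; on top a flat 45 mm wide head with five notches and inserts in its rim. Loose steel, 0.35-0.85 kg, round about upright z: taper below (58 mm long, 17 mm wide at the nose, 32 at the flange), flange 50 wide, 12 thick, grip body 40 wide, 40 high, cutter. Point: on the axis in the body, 36 mm above the flange's underside, 38 below the top; 111 mm above the bench when seated.
- end_mill_grip (a point): End-mill holder; slotted nut, on top a 16 mm thick four-fluted, square-ended cutter. Loose steel, 0.35-0.85 kg, round about upright z: taper below (58 mm long, 17 mm wide at the nose, 32 at the flange), flange 50 wide, 12 thick, grip body 40 wide, 40 high, cutter. Point: on the axis in the body, 36 mm above the flange's underside, 38 below the top; 111 mm above the bench when seated.
- drill_grip (a point): Drill-chuck holder; knurled sleeve, three jaws, on top a thin 9 mm twist drill. Loose steel, 0.35-0.85 kg, round about upright z: taper below (58 mm long, 17 mm wide at the nose, 32 at the flange), flange 50 wide, 12 thick, grip body 40 wide, 40 high, cutter. Point: on the axis in the body, 36 mm above the flange's underside, 38 below the top; 111 mm above the bench when seated.
- countersink_grip (a point): Countersink holder; slotted nut, on top a 25 mm wide pointed cone with three grooves. Loose steel, 0.35-0.85 kg, round about upright z: taper below (58 mm long, 17 mm wide at the nose, 32 at the flange), flange 50 wide, 12 thick, grip body 40 wide, 40 high, cutter. Point: on the axis in the body, 36 mm above the flange's underside, 38 below the top; 111 mm above the bench when seated.
- face_mill_pocket: Black plastic pocket block of the setting rack in which the face mill holder stands at the start; fixed, 70 x 66 x 16 mm, round 38 mm bore. Origin: centre of its underside, 59 mm above the bench (its top, where the flange rests, is at 75 mm); axes as the setting rack's.
- end_mill_pocket: Black plastic pocket block of the setting rack in which the end mill holder stands at the start; fixed, 70 x 66 x 16 mm, round 38 mm bore. Origin: centre of its underside, 59 mm above the bench (its top, where the flange rests, is at 75 mm); axes as the setting rack's.
- drill_pocket: Black plastic pocket block of the setting rack in which the drill holder stands at the start; fixed, 70 x 66 x 16 mm, round 38 mm bore. Origin: centre of its underside, 59 mm above the bench (its top, where the flange rests, is at 75 mm); axes as the setting rack's.
- countersink_pocket: Black plastic pocket block of the setting rack in which the countersink holder stands at the start; fixed, 70 x 66 x 16 mm, round 38 mm bore. Origin: centre of its underside, 59 mm above the bench (its top, where the flange rests, is at 75 mm); axes as the setting rack's.
- setting_rack: Setting rack: grey painted steel stand, 334 mm long, 78 wide, fixed, with four black pocket blocks in a row, 70 mm apart, at y = +105, +35, -35, -105 mm. Origin: on the bench under its centre; y runs along the row to the left as seen from the robot, x across it, away from the robot.
- magazine: Magazine strip: bare light-grey aluminium bar on end blocks, 352 mm long, 78 wide, fixed, empty at first. Four 38 mm through bores ringed in black at y = +105, +35, -35, -105 mm, x = 0; top, where flanges rest, 75 mm above the bench. Tapers go in nose down, 6 mm slack when seated. Origin: on the bench under its centre; y along the row to the left as the robot sees it, x away from the robot.
There are look-alikes about, which are no part of the job. Leave any orange or purple look-alike of the part that bears countersink_grip alone.

How it is judged:
By the outcome, as a careful person would: the job done as asked, in the order asked, and still so for the second after the job is handed in, with the robot touching nothing.
It also fails if it takes over 102 s, if anything falls off the work surface, if the arm or the gripper's body presses on something with over 40 N, if the wrist force passes 120 N, or if a joint passes its speed limit or range.

## Working session

There is one attempt and no reset: what is moved stays moved. The work goes in short steps, Python scripts to look and compute and a shell command to move; the robot and the scene stay as the last step left them, time stands still between calls to the robot, and variables do not carry over. Pictures are saved under pics/ and viewed, about 12 in all and at most 16, crops included, and the job is handed in when it is done.

```bash
mkdir -p pics
cat > h.py <<'E'
import numpy as np, cv2
from workcell import monitor, cams, order
def shot(n,f=None):
    c=cams.camera(n)
    if f: cv2.imwrite('pics/'+f,c['img'][:,:,::-1])
    return c
def w2c(c):
    R,_=cv2.Rodrigues(np.array(c['rvec'],float)); return R,np.array(c['tvec'],float).ravel()
def ray(c,u,v):
    R,t=w2c(c); d=R.T@np.array([(u-c['cx'])/c['fx'],(v-c['cy'])/c['fy'],1.]); return -R.T@t,d
def plane(c,u,v,z):
    o,d=ray(c,u,v); return o+d*(z-o[2])/d[2]
def dpt(c,u,v):
    z=c['depth'][int(v),int(u)]; o,d=ray(c,u,v); return o+d*z
def cloud(c):
    R,t=w2c(c); v,u=np.mgrid[:400,:640]; z=c['depth'].astype(float)
    P=np.stack([(u-c['cx'])/c['fx']*z,(v-c['cy'])/c['fy']*z,z],-1)
    return (P-t)@R
E
python3 - <<'E'
from h import *
for n in ('scene','top'):
    c=shot(n,n+'1.png'); print(n,c['fx'],c['cx'],c['cy'],w2c(c)[0].round(3).tolist(),plane(c,320,200,0))
    np.savez(n+'.npz',**c)
print(monitor.get_obs())
E
```

```text
scene 381.4869225557352 314.98107339588364 201.2418636195005 [[0.779, -0.627, 0.014], [-0.369, -0.476, -0.799], [0.508, 0.617, -0.602]] [0.56879586 0.0911842  0.        ]
top 433.4120297852905 324.7259931633435 199.91490426972896 [[0.025, -0.999, 0.032], [-0.993, -0.029, -0.113], [0.113, -0.029, -0.993]] [ 0.49230718 -0.01312927  0.        ]
{'time': 0.1, 'q': array([6.90406611e+01, 5.00883560e+00, 1.00385518e+01, 9.50977097e+01,
       9.34945649e-04, 9.00016487e+01]), 'qd': array([ 0.00261778, -0.0809285 ,  0.1351261 , -0.05664939, -0.01262612,
       -0.09135255]), 'joint_efforts': array([ 4.71939729e-04, -5.21561193e+01,  4.65654194e+01,  1.59636576e-02,
        3.90667765e-05,  8.93286170e-06]), 'ee_pos': array([0.19667185, 0.51344871, 0.24764147]), 'tcp_rot': array([-1.79932007e+02, -9.32988463e-04,  1.59039011e+02]), 'wrist_force': array([ 0.17935396, -0.2427228 , -0.39318099]), 'torque': array([-0.00438403,  0.01116252, -0.03867908]), 'opening': 0.08534460358242778}
```

View pics/scene1.png

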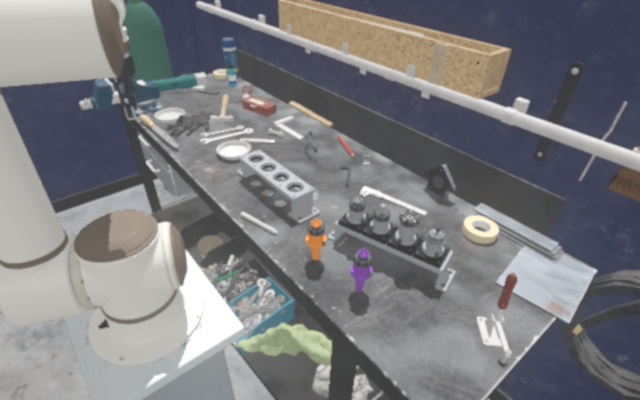

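View pics/top1.png

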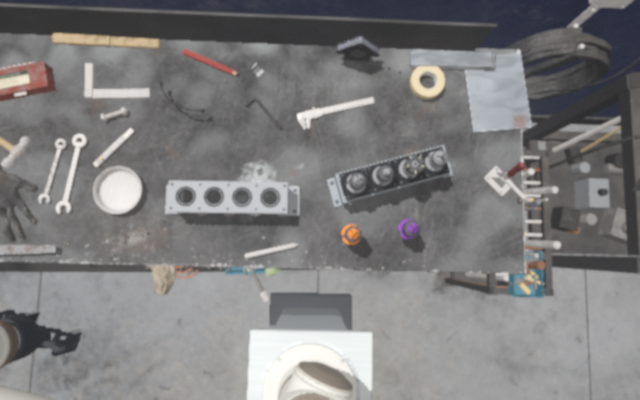

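The scene view shows the magazine at about (280,180) and the rack holders at (357,208), (381,218), (408,230) and (435,240). The orange and purple look-alikes are at (316,240) and (361,268). In the top view the bores are at (186,196), (213,197), (242,197) and (270,198), the holders at (355,182), (383,174), (410,167) and (434,160), and the look-alikes at (350,234) and (408,230).

Run:
```python
from h import *
T=dict(np.load('top.npz')); S=dict(np.load('scene.npz'))
g=cv2.cvtColor(T['img'],cv2.COLOR_RGB2GRAY)
sub=g[170:225,160:305]
_,lab,st,ce=cv2.connectedComponentsWithStats((sub<75).astype(np.uint8))
for s,k in zip(st[1:],ce[1:]):
    if 80<s[4]<600 and s[2]<25: 
        p=k+[160,170]; print('bore',p.round(1),s[2:5],plane(T,*p,.075).round(4))
for u,v in ((195,186),(228,186),(255,210)): print('strip top depth',dpt(T,u,v).round(3))
def tri(a,b):
    o1,d1=ray(T,*a);o2,d2=ray(S,*b);M=np.stack([d1,-d2],1);s=np.linalg.lstsq(M,o2-o1,rcond=None)[0]
    p,q=o1+s[0]*d1,o2+s[1]*d2;return ((p+q)/2).round(3),np.linalg.norm(p-q).round(4)
print('tri strip end bores',tri((186,196),(254.5,157.5)),tri((270,198),(296,186)))
P=cloud(T);Q=cloud(S)
for n,C,(r0,r1,c0,c1) in (('top',P,(135,215,325,460)),('scene',Q,(180,285,330,460))):
    B=C[r0:r1,c0:c1]; m=((B[...,2]>.118)&(B[...,2]<.16)).astype(np.uint8)
    _,lab,st,ce=cv2.connectedComponentsWithStats(m)
    for i in range(1,len(st)):
        if st[i,4]>15:
            X=B[lab==i]; print(n,(ce[i]+[c0,r0]).round(1),st[i,4],((X.min(0)+X.max(0))/2).round(3),'zmax',X[:,2].max().round(3))
for u,v in ((350,234),(408,230)): print('look',dpt(T,u,v).round(3))
a=cv2.resize(T['img'][135:215,320:465],None,fx=4,fy=4,interpolation=2)
b=cv2.resize(S['img'][185:265,325:470],None,fx=4,fy=4,interpolation=2)
cv2.imwrite('pics/crop1.png',np.vstack([a,b])[:600,:,::-1])
```

```text
bore [219.6 219.2] [16  9 83] [0.4288 0.2358 0.075 ]
strip top depth [0.51  0.302 0.073]
strip top depth [0.512 0.219 0.077]
strip top depth [0.454 0.15  0.074]
tri strip end bores (array([0.482, 0.322, 0.076]), np.float64(0.0041)) (array([0.488, 0.111, 0.076]), np.float64(0.0066))
top [439.4 157.5] 207 [ 0.592 -0.3    0.134] zmax 0.149
top [413.9 163.5] 317 [ 0.571 -0.234  0.135] zmax 0.151
top [384.8 172.1] 219 [ 0.551 -0.167  0.134] zmax 0.151
top [357.2 179.8] 217 [ 0.529 -0.099  0.133] zmax 0.148
scene [356.4 203.2] 163 [ 0.526 -0.104  0.133] zmax 0.149
scene [381.3 212.7] 188 [ 0.548 -0.171  0.134] zmax 0.15
scene [408.2 220.1] 335 [ 0.567 -0.239  0.134] zmax 0.149
scene [435.8 234.7] 207 [ 0.586 -0.305  0.133] zmax 0.149
scene [362.5 253.2] 73 [ 0.414 -0.24   0.124] zmax 0.131
look [ 0.399 -0.084  0.125]
look [ 0.413 -0.225  0.115]
```

View pics/crop1.png

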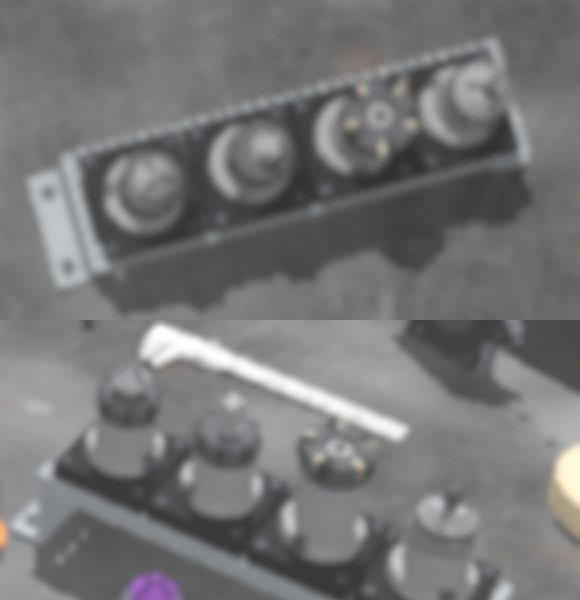

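The crop shows, left to right, countersink, drill, face mill and end mill in the rack. The orange (350,234) and purple (408,230) look-alikes stand alone in front, so I won't use those. The two views agree to 5 mm, tops measure 0.149 m and the strip 0.075 m, both as described. I'll move above holder 1 with the tool at yaw 90.

```bash
python3 -m handwheel '[[0,0,0,0,0,6.9],[0,0,0,0,0,6.9],[0,0,0,0,0,6.9],[0,0,0,0,0,6.9],[0,0,0,0,0,6.9],[0,0,0,0,0,6.9],[0,0,0,0,0,6.9],[0,0,0,0,0,6.9]]' 1 60
python3 -m handwheel '[[0,0,0,0,0,6.9],[0,0,0,0,0,6.9],[-0.031,0.0166,0,0,0,0],[-0.031,0.0166,0,0,0,0],[-0.031,0.0166,0,0,0,0],[-0.031,0.0166,0,0,0,0],[-0.031,0.0166,0,0,0,0],[-0.031,0.0166,0,0,0,0]]'
python3 -m handwheel '[[-0.031,0.0166,0,0,0,0],[-0.031,0.0166,0,0,0,0],[-0.031,0.0166,0,0,0,0],[-0.031,0.0166,0,0,0,0],[-0.031,0.0166,0,0,0,0],[-0.031,0.0166,0,0,0,0],[-0.031,0.0166,0,0,0,0],[-0.031,0.0166,0,0,0,0]]'
python3 -m handwheel '[[-0.031,0.0166,0,0,0,0],[-0.031,0.0166,0,0,0,0],[-0.031,0.0166,0,0,0,0],[-0.031,0.0166,0,0,0,0],[-0.031,0.0166,0,0,0,0],[-0.025,0.0166,0,0,0,0],[0,0,0,0,0,0],[0,0,0,0,0,0]]'
cat >> h.py <<'E'
from scipy.spatial.transform import Rotation as Ro
def wpose():
    o=monitor.get_obs(); c=cams.camera('wrist')
    M=np.eye(4); M[:3,:3]=Ro.from_euler('xyz',o['tcp_rot'],degrees=True).as_matrix(); M[:3,3]=o['ee_pos']
    M=M@np.array(c['tool_from_camera']); Rcw=M[:3,:3].T
    c['rvec']=cv2.Rodrigues(Rcw)[0]; c['tvec']=-Rcw@M[:3,3]; return o,c
E
python3 - <<'E'
from h import *
o,c=wpose(); cv2.imwrite('pics/w1.png',c['img'][:,:,::-1]); np.savez('w1.npz',**c)
print(o['time'],o['ee_pos'],o['tcp_rot'],o['wrist_force'],np.array(c['tool_from_camera']).round(3).tolist())
E
```

```text
time: 0.77
ee_pos: [0.1967, 0.5135, 0.2479]
tcp_rot: [-180.0, 0.0, 103.5]
wrist_force: [-1.0, -0.7, -0.5]
opening: 0.0857
time: 1.43
ee_pos: [0.2967, 0.3261, 0.248]
tcp_rot: [-180.0, 0.0, 90.1]
wrist_force: [0.4, -0.7, -0.4]
opening: 0.0854
time: 2.1
ee_pos: [0.4298, 0.078, 0.2481]
tcp_rot: [-180.0, -0.0, 90.0]
wrist_force: [0.1, 0.8, -0.4]
opening: 0.0856
time: 2.77
ee_pos: [0.5293, -0.1013, 0.2472]
tcp_rot: [-179.9, -0.0, 89.9]
wrist_force: [-1.0, 0.3, -0.6]
opening: 0.0852
2.7667 [ 0.52930316 -0.10131176  0.24715708] [-1.79881610e+02 -2.49613003e-02  8.99074489e+01] [-1.04082752  0.34527019 -0.55174135] [[0.002, -0.966, -0.259, 0.065], [1.0, 0.002, 0.0, 0.001], [0.0, -0.259, 0.966, -0.125], [0.0, 0.0, 0.0, 1.0]]
```

View pics/w1.png

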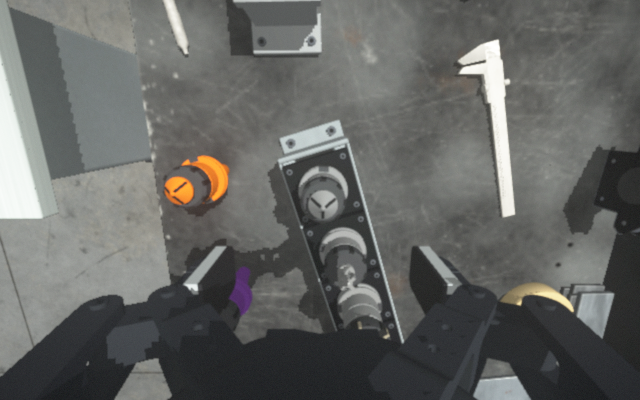

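The wrist view shows the countersink tip at (325,200), the drill at (345,270) and the look-alikes off to the left. I'll compute the holder positions from this view.

```bash
cat >> h.py <<'E'
def hold(c,lo=.13,hi=.16,box=None):
    C=cloud(c); m=((C[...,2]>lo)&(C[...,2]<hi)&(c['depth']>.05))
    if box: r0,r1,c0,c1=box; k=np.zeros_like(m);k[r0:r1,c0:c1]=1; m&=k
    _,lab,st,ce=cv2.connectedComponentsWithStats(m.astype(np.uint8))
    for i in range(1,len(st)):
        if st[i,4]>80:
            X=C[lab==i]; (cx,cy),r=cv2.minEnclosingCircle(X[:,:2].astype(np.float32)); print(lo,ce[i].round(0),st[i,4],'c',round(cx,4),round(cy,4),'r',round(r,4),'z',X[:,2].max().round(4))
E
python3 - <<'E'
from h import *
c=dict(np.load('w1.npz'))
hold(c,.135,.16,(120,360,280,400)); hold(c,.122,.16,(120,360,280,400))
hold(c,.08,.0885,(120,360,280,400))
print('tip',plane(c,325,193,.149).round(4),dpt(c,325,193).round(4))
t=np.array(monitor.get_obs()['ee_pos']);R,tt=w2c(c);q=R@t+tt;print('tcp px',q[:2]/q[2]*c['fx']+[c['cx'],c['cy']])
E
```

```text
0.135 [323. 205.] 667 c 0.5305 -0.102 r 0.0127 z 0.1492
0.135 [346. 280.] 273 c 0.5518 -0.1683 r 0.0084 z 0.1503
0.135 [370. 326.] 411 c 0.5725 -0.2256 r 0.0201 z 0.1489
0.122 [323. 201.] 1589 c 0.5305 -0.1018 r 0.0203 z 0.1492
0.122 [346. 269.] 1350 c 0.5517 -0.1685 r 0.0207 z 0.1503
0.122 [368. 323.] 627 c 0.5721 -0.2264 r 0.0204 z 0.1489
0.08 [323. 178.] 421 c 0.5307 -0.1014 r 0.0249 z 0.0884
0.08 [341. 242.] 458 c 0.5517 -0.1687 r 0.0255 z 0.0884
0.08 [358. 298.] 449 c 0.5719 -0.2355 r 0.0256 z 0.0885
tip [ 0.5321 -0.0888  0.149 ] [ 0.5321 -0.0913  0.1384]
tcp px [319.9434473  264.92069887]
```

All circles fit the stated radii (20 mm body, 25 mm flange) and heights, with H1 at (0.5306,-0.1018). Descending to grasp.

```bash
python3 -m handwheel '[[0,0.0013,0.016,0,0,0],[0,0,0.02,0,0,0],[0,0,0.02,0,0,0],[0,0,0.02,0,0,0],[0,0,0.02,0,0,0],[0,0,0.02,0,0,0],[0,0,0.013,0,0,0],[0,0,0.007,0,0,0]]'
python3 -m handwheel '[[0,0,0,0,0,0],[0,0,0,0,0,0],[0,0,0,0,0,0],[0,0,0,0,0,0],[0,0,0,0,0,0],[0,0,0,0,0,0],[0,0,0,0,0,0],[0,0,0,0,0,0]]' -1 60
python3 -m handwheel '[[0,0,0,0,0,0],[0,0,0,0,0,0],[0,0,0,0,0,0],[0,0,0,0,0,0],[0,0,-0.004,0,0,0],[0,0,-0.004,0,0,0],[0,0,-0.006,0,0,0],[0,0,-0.006,0,0,0]]'
```

```text
time: 3.48
ee_pos: [0.5295, -0.099, 0.1108]
tcp_rot: [-179.9, -0.0, 90.1]
wrist_force: [-0.3, 0.9, 0.2]
opening: 0.0853
time: 4.15
ee_pos: [0.531, -0.1002, 0.1139]
tcp_rot: [179.9, 0.0, 90.0]
wrist_force: [-1.9, 0.7, 5.2]
opening: 0.0386
time: 4.82
ee_pos: [0.5303, -0.1002, 0.1325]
tcp_rot: [-180.0, -0.0, 90.0]
wrist_force: [0.9, -0.6, -4.2]
opening: 0.0387
```

```bash
python3 -m handwheel '[[0,0,-0.02,0,0,0],[0,0,-0.02,0,0,0],[0,0,-0.02,0,0,0],[0,0,-0.02,0,0,0],[0.014,-0.002,0,0,0,0],[0.028,-0.004,0,0,0,0],[0.03,-0.004,0,0,0,0],[0.03,-0.004,0,0,0,0]]'
python3 -m handwheel '[[0.03,-0.004,0,0,0,0],[0.03,-0.004,0,0,0,0],[0.03,-0.004,0,0,0,0],[0.03,-0.004,0,0,0,0],[0.03,-0.004,0,0,0,0],[0.03,-0.004,0,0,0,0],[0.03,-0.004,0,0,0,0],[0.014,-0.002,0,0,0,0]]'
python3 -m handwheel '[[0.012,-0.002,0,0,0,0],[0.008,0,0,0,0,0],[0,0,0,0,0,0],[0,0,0,0,0,0],[0,0,0,0,0,0],[0,0,0,0,0,0],[0,0,0,0,0,0],[0,0,0,0,0,0]]'
python3 - <<'E'
from h import *
o,c=wpose(); cv2.imwrite('pics/w2.png',c['img'][:,:,::-1]); np.savez('w2.npz',**c)
print(o['ee_pos'],o['wrist_force'])
C=cloud(c); g=cv2.cvtColor(c['img'],cv2.COLOR_RGB2GRAY)
m=((abs(C[...,2]-.075)>.012)|(g<60)).astype(np.uint8)
cs,h=cv2.findContours(m,cv2.RETR_LIST,cv2.CHAIN_APPROX_NONE)
for k in cs:
    if cv2.contourArea(k)>300 and len(k)>20:
        p=np.array([plane(c,u,v,.075)[:2] for u,v in k[:,0,:]],np.float32)
        (x,y),r=cv2.minEnclosingCircle(p)
        if r<.035: e=cv2.fitEllipse(p*1000); print('hole',k[:,0].mean(0).round(),'mec',round(x,4),round(y,4),round(r,4),'ell',np.array(e[0]).round(1),np.array(e[1]).round(1))
E
```

```text
time: 5.48
ee_pos: [0.5158, 0.0031, 0.2119]
tcp_rot: [-180.0, -0.0, 90.0]
wrist_force: [1.1, -0.3, -6.0]
opening: 0.0386
time: 6.15
ee_pos: [0.485, 0.2291, 0.2117]
tcp_rot: [-179.9, -0.0, 90.2]
wrist_force: [0.3, -0.5, -5.6]
opening: 0.0386
time: 6.82
ee_pos: [0.4844, 0.2452, 0.2124]
tcp_rot: [180.0, -0.0, 90.0]
wrist_force: [-0.2, -0.5, -6.0]
opening: 0.0386
[0.48442062 0.24521785 0.21237568] [-0.21366411 -0.47223767 -5.95574177]
hole [357. 316.] mec 0.5188 0.1201 0.0221 ell [521.2 114.5] [17.3 42.7]
hole [323. 110.] mec 0.486 0.3213 0.0185 ell [485.8 322. ] [34.6 34.8]
```

View pics/w2.png

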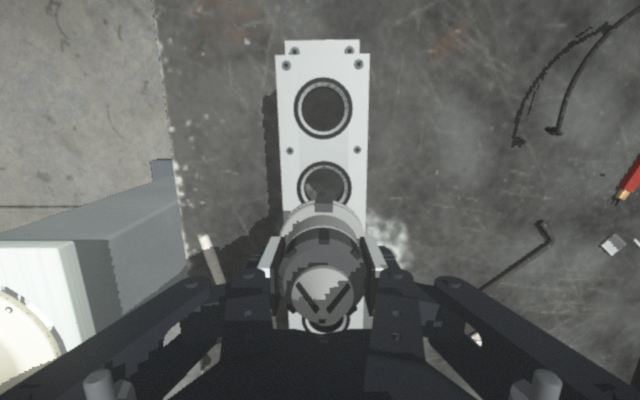

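Bores show at (323,108) and (325,185); bore 1 measures (0.486,0.3215) with an 18.5 mm radius, against 19 stated. The holder hangs upright, held at the pads. I'll move over bore 1 and lower it.

```bash
python3 -m handwheel '[[0.015,0.0014,0,0,0,0],[0.025,0,0,0,0,0],[0.025,0,0,0,0,0],[0.0125,0,0,0,0,0],[0,0,0,0,0,0],[0,0,0,0,0,0],[0,0,0,0,0,0],[0,0,0,0,0,0]]'
python3 -m handwheel '[[0,0,0.01,0,0,0],[0,0,0.015,0,0,0],[0,0,0.015,0,0,0],[0,0,0.015,0,0,0],[0,0,0.012,0,0,0],[0,0,0.01,0,0,0],[0,0,0,0,0,0],[0,0,0,0,0,0]]'
```

```text
time: 7.53
ee_pos: [0.4856, 0.3227, 0.2123]
tcp_rot: [-180.0, 0.0, 90.0]
wrist_force: [0.2, 0.1, -5.1]
opening: 0.0385
time: 8.2
ee_pos: [0.4854, 0.323, 0.135]
tcp_rot: [-180.0, 0.0, 90.0]
wrist_force: [0.5, 0.1, -3.8]
opening: 0.0387
```

```bash
python3 -m handwheel '[[0,0,0.005,0,0,0],[0,0,0.005,0,0,0],[0,0,0.004,0,0,0],[0,0,0.003,0,0,0],[0,0,0.002,0,0,0],[0,0,0.001,0,0,0],[0,0,0,0,0,0],[0,0,0,0,0,0]]'
```

```text
time: 8.87
ee_pos: [0.4856, 0.3234, 0.1154]
tcp_rot: [180.0, -0.0, 90.0]
wrist_force: [0.1, -0.4, -5.6]
opening: 0.0386
```

```bash
python3 -m handwheel '[[0,0,0.001,0,0,0],[0,0,0.001,0,0,0],[0,0,0.001,0,0,0],[0,0,0,0,0,0],[0,0,0,0,0,0],[0,0,0,0,0,0],[0,0,0,0,0,0],[0,0,0,0,0,0]]'
```

```text
time: 9.53
ee_pos: [0.4857, 0.3235, 0.1139]
tcp_rot: [179.9, -0.1, 90.0]
wrist_force: [-3.1, -2.5, 5.0]
opening: 0.0383
```

```bash
python3 -m handwheel '[[0,0,0,0,0,0],[0,0,0,0,0,0],[0,0,0,0,0,0],[0,0,0,0,0,0],[0,0,0,0,0,0],[0,0,0,0,0,0],[0,0,0,0,0,0],[0,0,0,0,0,0]]' 1
python3 -m handwheel '[[0,0,-0.01,0,0,0],[0,0,-0.025,0,0,0],[0,0,-0.03,0,0,0],[0,0,-0.03,0,0,0],[0,0,-0.025,0,0,0],[-0.02,0,0,0,0,0],[-0.025,0,0,0,0,0],[-0.025,0,0,0,0,0]]'
cat >> h.py <<'E'
def seated(c,x,y):
    C=cloud(c); d=np.hypot(C[...,0]-x,C[...,1]-y); ok=c['depth']>.05
    m=ok&(C[...,2]>.082)&(C[...,2]<.1)&(d<.032); F=C[m]
    A=np.c_[F[:,:2]-[x,y],np.ones(len(F))]; s=np.linalg.lstsq(A,F[:,2],rcond=None)[0]
    print('flange n',m.sum(),'z',round(s[2],4),'tilt deg',np.degrees(np.hypot(s[0],s[1])).round(1),'circ',[np.round(q,4) for q in cv2.minEnclosingCircle(F[:,:2].astype(np.float32))])
    B=C[ok&(C[...,2]>.122)&(d<.04)]; print('body',[np.round(q,4) for q in cv2.minEnclosingCircle(B[:,:2].astype(np.float32))],'top',B[:,2].max().round(4))
def bores(c):
    C=cloud(c); g=cv2.cvtColor(c['img'],cv2.COLOR_RGB2GRAY); m=((abs(C[...,2]-.075)>.012)|(g<60)).astype(np.uint8)
    cs,h=cv2.findContours(m,cv2.RETR_LIST,cv2.CHAIN_APPROX_NONE)
    for k in cs:
        if cv2.contourArea(k)>300:
            p=np.array([plane(c,u,v,.075)[:2] for u,v in k[:,0,:]],np.float32); (x,y),r=cv2.minEnclosingCircle(p)
            if r<.03: e=cv2.fitEllipse(p*1000); print('hole',k[:,0].mean(0).round(),'mec',round(x,4),round(y,4),round(r,4),'ell',np.array(e[0]).round(1),np.array(e[1]).round(1))
E
python3 - <<'E'
from h import *
o,c=wpose(); cv2.imwrite('pics/w3.png',c['img'][:,:,::-1]); np.savez('w3.npz',**c); print(o['time'],o['ee_pos'])
seated(c,.486,.3215); bores(c)
E
```

```text
time: 10.2
ee_pos: [0.4856, 0.3233, 0.1122]
tcp_rot: [-180.0, 0.0, 90.0]
wrist_force: [0.2, -0.3, 0.4]
opening: 0.0856
time: 10.87
ee_pos: [0.4857, 0.253, 0.2335]
tcp_rot: [179.9, -0.0, 90.1]
wrist_force: [0.3, -0.7, 0.4]
opening: 0.0855
10.8667 [0.48565113 0.25298299 0.23350355]
flange n 320 z 0.0865 tilt deg 0.2 circ [array([0.4867, 0.3218]), np.float64(0.0256)]
body [array([0.4867, 0.3219]), np.float64(0.0204)] top 0.1497
hole [324. 311.] mec 0.4891 0.1159 0.0179 ell [489.1 115.7] [34.  34.6]
hole [323. 254.] mec 0.4876 0.185 0.0184 ell [487.8 184.8] [33.9 35.5]
hole [323. 190.] mec 0.4872 0.2545 0.0182 ell [487.  254.1] [34.1 34.8]
hole [323. 119.] mec 0.4867 0.3219 0.0264 ell [486.9 322.2] [48.3 49.7]
```

View pics/w3.png

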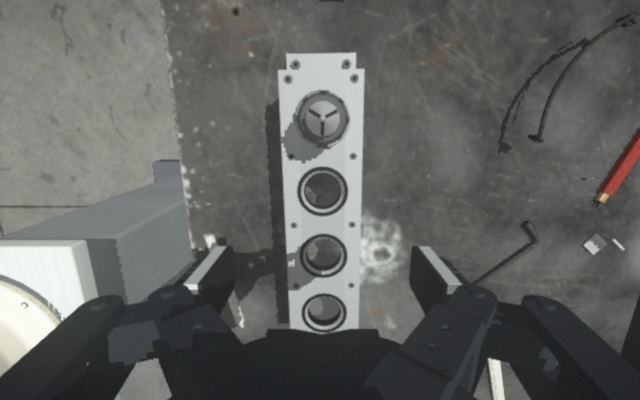

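Holder 1 (countersink at (323,119)) is seated: flange z 0.0865, tilt 0.2°, centred. The free bores show at (323,190), (323,254) and (324,311). Next is holder 2.

```bash
python3 -m handwheel '[[-0.02,0.0044,0,0,0,0],[-0.03,0.0044,0,0,0,0],[-0.03,0.0044,0,0,0,0],[-0.03,0.0044,0,0,0,0],[-0.03,0.0044,0,0,0,0],[-0.03,0.0044,0,0,0,0],[-0.03,0.0044,0,0,0,0],[-0.03,0.0044,0,0,0,0]]'
python3 -m handwheel '[[-0.03,0.0044,0,0,0,0],[-0.03,0.0044,0,0,0,0],[-0.03,0.0044,0,0,0,0],[-0.03,0.0044,0,0,0,0],[-0.03,0.0044,0,0,0,0],[-0.025,0.0044,0,0,0,0],[-0.0166,0.0044,0,0,0,0],[0,0,0,0,0,0]]'
python3 -m handwheel '[[0,0,0,0,0,0],[0,0,0,0,0,0],[0,0,0,0,0,0],[0,0,0,0,0,0],[0,0,0,0,0,0],[0,0,0,0,0,0],[0,0,0,0,0,0],[0,0,0,0,0,0]]'
python3 - <<'E'
from h import *
o,c=wpose(); np.savez('w4.npz',**c); print(o['time'],o['ee_pos'])
hold(c,.122,.16,(60,360,260,420)); hold(c,.08,.0885,(60,360,260,420))
E
```

```text
time: 11.58
ee_pos: [0.5209, 0.0219, 0.2333]
tcp_rot: [179.9, -0.0, 90.0]
wrist_force: [0.9, 0.1, 0.3]
opening: 0.0854
time: 12.25
ee_pos: [0.5522, -0.1711, 0.2324]
tcp_rot: [180.0, 0.0, 89.9]
wrist_force: [0.2, 0.1, -0.4]
opening: 0.0855
time: 12.92
ee_pos: [0.5519, -0.168, 0.2323]
tcp_rot: [180.0, 0.0, 90.1]
wrist_force: [-0.1, -0.1, 0.5]
opening: 0.0857
12.9167 [ 0.5519392  -0.16802917  0.23234652]
0.122 [321. 205.] 1785 c 0.5514 -0.1688 r 0.0205 z 0.1503
0.122 [345. 287.] 2628 c 0.5715 -0.2358 r 0.0245 z 0.1496
0.122 [368. 328.] 178 c 0.5946 -0.2941 r 0.0179 z 0.1279
0.08 [322. 181.] 475 c 0.5518 -0.1687 r 0.0254 z 0.0884
0.08 [339. 248.] 510 c 0.5717 -0.2353 r 0.0254 z 0.0884
0.08 [377. 308.] 118 c 0.6128 -0.296 r 0.0137 z 0.088
```

```bash
python3 -m handwheel '[[-0.0007,0,0.012,0,0,0],[0,0,0.018,0,0,0],[0,0,0.018,0,0,0],[0,0,0.018,0,0,0],[0,0,0.018,0,0,0],[0,0,0.016,0,0,0],[0,0,0.012,0,0,0],[0,0,0.007,0,0,0]]'
python3 -m handwheel '[[0,0,0,0,0,0],[0,0,0,0,0,0],[0,0,0,0,0,0],[0,0,0,0,0,0],[0,0,0,0,0,0],[0,0,0,0,0,0],[0,0,0,0,0,0],[0,0,0,0,0,0]]' -1 60
python3 -m handwheel '[[0,0,0,0,0,0],[0,0,0,0,0,0],[0,0,0,0,0,0],[0,0,-0.005,0,0,0],[0,0,-0.015,0,0,0],[0,0,-0.025,0,0,0],[0,0,-0.025,0,0,0],[0,0,-0.025,0,0,0]]'
```

```text
time: 13.63
ee_pos: [0.5514, -0.1688, 0.1117]
tcp_rot: [-179.9, -0.0, 90.0]
wrist_force: [-0.9, -0.7, 0.1]
opening: 0.0851
time: 14.3
ee_pos: [0.5524, -0.1691, 0.1147]
tcp_rot: [179.9, 0.0, 90.0]
wrist_force: [-0.8, 0.4, 6.1]
opening: 0.0385
time: 14.97
ee_pos: [0.5515, -0.1688, 0.209]
tcp_rot: [-179.9, -0.0, 90.0]
wrist_force: [1.0, 0.6, -5.3]
opening: 0.0385
```

```bash
python3 -m handwheel '[[0.02,-0.0043,0,0,0,0],[0.03,-0.0043,0,0,0,0],[0.03,-0.0043,0,0,0,0],[0.03,-0.0043,0,0,0,0],[0.03,-0.0043,0,0,0,0],[0.03,-0.0043,0,0,0,0],[0.03,-0.0043,0,0,0,0],[0.03,-0.0043,0,0,0,0]]'
python3 -m handwheel '[[0.03,-0.0043,0,0,0,0],[0.03,-0.0043,0,0,0,0],[0.03,-0.0043,0,0,0,0],[0.03,-0.0043,0,0,0,0],[0.03,-0.0043,0,0,0,0],[0.025,-0.0043,0,0,0,0],[0.0161,-0.0043,0,0,0,0],[0,0,0,0,0,0]]'
python3 -m handwheel '[[0,0,0,0,0,0],[0,0,0,0,0,0],[0,0,0,0,0,0],[0,0,0,0,0,0],[0,0,0,0,0,0],[0,0,0,0,0,0],[0,0,0,0,0,0],[0,0,0,0,0,0]]'
```

```text
time: 15.63
ee_pos: [0.5167, 0.0624, 0.2082]
tcp_rot: [-180.0, 0.0, 90.0]
wrist_force: [-0.0, -0.3, -4.5]
opening: 0.0382
time: 16.3
ee_pos: [0.4861, 0.2549, 0.2078]
tcp_rot: [-179.9, -0.0, 90.2]
wrist_force: [-0.1, 0.1, -4.6]
opening: 0.0389
time: 16.97
ee_pos: [0.4872, 0.2519, 0.2083]
tcp_rot: [180.0, -0.0, 90.0]
wrist_force: [-0.8, -0.1, -5.1]
opening: 0.0385
```

Lowering into bore 2, target TCP z about 0.116, then easing onto the seat.

```bash
python3 -m handwheel '[[0,0,0.01,0,0,0],[0,0,0.015,0,0,0],[0,0,0.015,0,0,0],[0,0,0.015,0,0,0],[0,0,0.012,0,0,0],[0,0,0.008,0,0,0],[0,0,0.004,0,0,0],[0,0,0,0,0,0]]'
python3 -m handwheel '[[0,0,0.004,0,0,0],[0,0,0.003,0,0,0],[0,0,0.002,0,0,0],[0,0,0.002,0,0,0],[0,0,0.001,0,0,0],[0,0,0,0,0,0],[0,0,0,0,0,0],[0,0,0,0,0,0]]'
```

```text
time: 17.63
ee_pos: [0.4868, 0.2519, 0.1284]
tcp_rot: [-179.9, 0.0, 90.0]
wrist_force: [-0.3, -0.0, -3.6]
opening: 0.0384
time: 18.3
ee_pos: [0.4872, 0.2521, 0.1174]
tcp_rot: [180.0, -0.0, 90.0]
wrist_force: [-0.1, -1.1, -5.0]
opening: 0.0386
```

```bash
python3 -m handwheel '[[0,0,0.001,0,0,0],[0,0,0.001,0,0,0],[0,0,0.001,0,0,0],[0,0,0.001,0,0,0],[0,0,0,0,0,0],[0,0,0,0,0,0],[0,0,0,0,0,0],[0,0,0,0,0,0]]'
```

```text
time: 18.97
ee_pos: [0.4872, 0.2522, 0.1148]
tcp_rot: [179.9, -0.0, 90.0]
wrist_force: [-4.6, -2.0, 6.9]
opening: 0.0389
```

```bash
python3 -m handwheel '[[0,0,0,0,0,0],[0,0,0,0,0,0],[0,0,0,0,0,0],[0,0,0,0,0,0],[0,0,0,0,0,0],[0,0,0,0,0,0],[0,0,0,0,0,0],[0,0,0,0,0,0]]' 1
python3 -m handwheel '[[0,0,-0.01,0,0,0],[0,0,-0.025,0,0,0],[0,0,-0.03,0,0,0],[0,0,-0.03,0,0,0],[0,0,-0.025,0,0,0],[-0.02,0,0,0,0,0],[-0.025,0,0,0,0,0],[-0.025,0,0,0,0,0]]'
python3 - <<'E'
from h import *
o,c=wpose(); cv2.imwrite('pics/w5.png',c['img'][:,:,::-1]); print(o['time'],o['ee_pos'])
seated(c,.487,.252); bores(c)
E
```

```text
time: 19.63
ee_pos: [0.4871, 0.2521, 0.1132]
tcp_rot: [-180.0, 0.0, 90.0]
wrist_force: [-0.5, 0.2, 0.6]
opening: 0.0854
time: 20.3
ee_pos: [0.4872, 0.1817, 0.2346]
tcp_rot: [179.9, -0.0, 90.1]
wrist_force: [0.1, 0.6, 0.3]
opening: 0.0852
20.3 [0.48721503 0.18174653 0.23455066]
flange n 315 z 0.0865 tilt deg 0.3 circ [array([0.488 , 0.2527]), np.float64(0.0253)]
body [array([0.4881, 0.2525]), np.float64(0.0203)] top 0.1509
hole [323. 252.] mec 0.4894 0.1151 0.019 ell [488.8 114.7] [33.9 35.7]
hole [322. 188.] mec 0.488 0.1844 0.0179 ell [488.  184.3] [34.  34.4]
hole [322. 119.] mec 0.4883 0.253 0.0263 ell [488.1 253.4] [48.5 49.2]
hole [319.  33.] mec 0.4862 0.3282 0.0295 ell [486.3 328.4] [49.4 51. ]
```

Holder 2 is seated (z 0.0865, tilt 0.3°). Next, holder 3.

```bash
python3 -m handwheel '[[-0.02,0.0056,0,0,0,0],[-0.03,0.0056,0,0,0,0],[-0.03,0.0056,0,0,0,0],[-0.03,0.0056,0,0,0,0],[-0.03,0.0056,0,0,0,0],[-0.03,0.0056,0,0,0,0],[-0.03,0.0056,0,0,0,0],[-0.03,0.0056,0,0,0,0]]'
python3 -m handwheel '[[-0.03,0.0056,0,0,0,0],[-0.03,0.0056,0,0,0,0],[-0.03,0.0056,0,0,0,0],[-0.03,0.0056,0,0,0,0],[-0.03,0.0056,0,0,0,0],[-0.025,0.0056,0,0,0,0],[-0.0126,0.006,0,0,0,0],[0,0,0,0,0,0]]'
python3 -m handwheel '[[0,0,0,0,0,0],[0,0,0,0,0,0],[0,0,0,0,0,0],[0,0,0,0,0,0],[0,0,0,0,0,0],[0,0,0,0,0,0],[0,0,0,0,0,0],[0,0,0,0,0,0]]'
python3 - <<'E'
from h import *
o,c=wpose(); np.savez('w6.npz',**c); print(o['time'],o['ee_pos'])
hold(c,.11,.128,(60,360,260,420)); hold(c,.08,.0885,(60,360,260,420))
E
```

```text
time: 21.02
ee_pos: [0.5322, -0.0494, 0.2343]
tcp_rot: [179.9, 0.0, 90.0]
wrist_force: [-0.0, -0.4, -0.3]
opening: 0.0854
time: 21.68
ee_pos: [0.5722, -0.238, 0.2331]
tcp_rot: [-180.0, 0.0, 89.9]
wrist_force: [-0.0, 0.6, -1.4]
opening: 0.0853
time: 22.35
ee_pos: [0.5719, -0.2352, 0.2334]
tcp_rot: [180.0, 0.0, 90.1]
wrist_force: [-0.4, -0.2, -0.3]
opening: 0.0853
22.35 [ 0.57186654 -0.23523058  0.23337517]
0.11 [343. 266.] 693 c 0.5927 -0.3026 r 0.0204 z 0.128
0.08 [321. 179.] 418 c 0.5717 -0.2352 r 0.0253 z 0.0884
0.08 [340. 247.] 495 c 0.5923 -0.302 r 0.0255 z 0.0884
```

```bash
python3 -m handwheel '[[0,0,0.012,0,0,0],[0,0,0.018,0,0,0],[0,0,0.018,0,0,0],[0,0,0.018,0,0,0],[0,0,0.018,0,0,0],[0,0,0.016,0,0,0],[0,0,0.012,0,0,0],[0,0,0.007,0,0,0]]'
python3 -m handwheel '[[0,0,0,0,0,0],[0,0,0,0,0,0],[0,0,0,0,0,0],[0,0,0,0,0,0],[0,0,0,0,0,0],[0,0,0,0,0,0],[0,0,0,0,0,0],[0,0,0,0,0,0]]' -1 60
python3 -m handwheel '[[0,0,0,0,0,0],[0,0,0,0,0,0],[0,0,0,0,0,0],[0,0,-0.005,0,0,0],[0,0,-0.015,0,0,0],[0,0,-0.025,0,0,0],[0,0,-0.025,0,0,0],[0,0,-0.025,0,0,0]]'
```

```text
time: 23.07
ee_pos: [0.5714, -0.2352, 0.1126]
tcp_rot: [-179.9, -0.0, 90.0]
wrist_force: [0.4, -0.8, -0.3]
opening: 0.0851
time: 23.73
ee_pos: [0.5722, -0.2356, 0.1157]
tcp_rot: [179.9, 0.0, 90.0]
wrist_force: [-2.1, 0.5, 6.9]
opening: 0.0433
time: 24.4
ee_pos: [0.5715, -0.2352, 0.2098]
tcp_rot: [-179.9, -0.0, 90.0]
wrist_force: [0.1, -0.6, -4.3]
opening: 0.0432
```

The opening is 43 mm rather than 38.5, so the pads are probably holding the 45 mm head. I'll check that it hangs upright before carrying it.

Run:
```python
from h import *
o,c=wpose(); print(o['ee_pos'],o['wrist_force'],o['opening'])
S=shot('scene'); cv2.imwrite('pics/s2.png',np.hstack([cv2.resize(S['img'][120:280,330:470],(420,480)),cv2.resize(c['img'][120:400,200:440],(380,480))])[:,:,::-1])
```

```text
[ 0.57151263 -0.23519229  0.20980948] [ 0.0694322  -0.60244843 -4.25462595] 0.04316727219887138
```

View pics/s2.png

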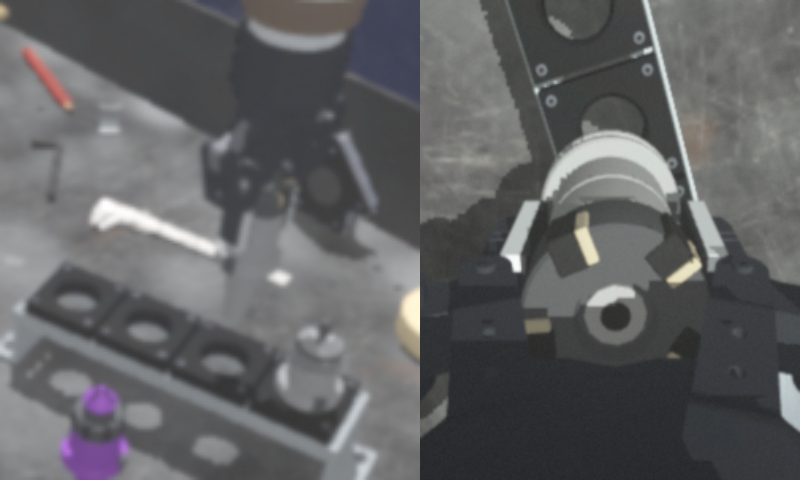

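It hangs upright with the pads on the head. I'll carry it more gently.

```bash
python3 -m handwheel '[[0.0087,-0.0017,0,0,0,0],[0.0174,-0.0035,0,0,0,0],[0.02,-0.0035,0,0,0,0],[0.02,-0.0035,0,0,0,0],[0.02,-0.0035,0,0,0,0],[0.02,-0.0035,0,0,0,0],[0.02,-0.0035,0,0,0,0],[0.02,-0.0035,0,0,0,0]]'
python3 -m handwheel '[[0.02,-0.0035,0,0,0,0],[0.02,-0.0035,0,0,0,0],[0.02,-0.0035,0,0,0,0],[0.02,-0.0035,0,0,0,0],[0.02,-0.0035,0,0,0,0],[0.02,-0.0035,0,0,0,0],[0.02,-0.0035,0,0,0,0],[0.02,-0.0035,0,0,0,0]]'
python3 -m handwheel '[[0.02,-0.0035,0,0,0,0],[0.02,-0.0035,0,0,0,0],[0.02,-0.0035,0,0,0,0],[0.02,-0.0035,0,0,0,0],[0.015,-0.0035,0,0,0,0],[0.01,-0.0035,0,0,0,0],[0.0066,-0.0035,0,0,0,0],[0,-0.0013,0,0,0,0]]'
python3 -m handwheel '[[0,0,0,0,0,0],[0,0,0,0,0,0],[0,0,0,0,0,0],[0,0,0,0,0,0],[0,0,0,0,0,0],[0,0,0,0,0,0],[0,0,0,0,0,0],[0,0,0,0,0,0]]'
python3 - <<'E'
from h import *
o,c=wpose(); print(o['time'],o['ee_pos'],o['opening'])
C=cloud(c); z0=o['ee_pos'][2]-.1147+.087
d=np.hypot(C[...,0]-.488,C[...,1]-.1825); F=C[(c['depth']>.05)&(abs(C[...,2]-z0)<.006)&(d<.03)]
A=np.c_[F[:,:2]-[.488,.1825],np.ones(len(F))]; s=np.linalg.lstsq(A,F[:,2],rcond=None)[0]
print(len(F),z0,s,np.degrees(np.arctan(s[:2])),cv2.minEnclosingCircle(F[:,:2].astype(np.float32)))
E
```

```text
time: 25.17
ee_pos: [0.5443, -0.0877, 0.2067]
tcp_rot: [-179.8, -0.0, 90.1]
wrist_force: [0.8, -0.1, -4.0]
opening: 0.0434
time: 25.83
ee_pos: [0.516, 0.0719, 0.2068]
tcp_rot: [-179.8, 0.0, 90.1]
wrist_force: [1.5, 0.4, -4.4]
opening: 0.0434
time: 26.5
ee_pos: [0.4905, 0.183, 0.2081]
tcp_rot: [-179.9, 0.0, 90.1]
wrist_force: [0.0, -0.7, -4.7]
opening: 0.0433
time: 27.17
ee_pos: [0.4916, 0.1821, 0.2093]
tcp_rot: [180.0, 0.0, 90.0]
wrist_force: [0.3, 0.0, -4.9]
opening: 0.0433
27.1667 [0.49163448 0.18211082 0.20927079] 0.043311166643002934
1432 0.18157078957713402 [-0.03025612 -0.00773077  0.18102704] [-1.73301943 -0.44293159] ((0.49117425084114075, 0.18199269473552704), 0.02568821981549263)
```

```bash
python3 -m handwheel '[[0.0004,-0.0033,0.008,0,0,0],[0,0,0.015,0,0,0],[0,0,0.015,0,0,0],[0,0,0.015,0,0,0],[0,0,0.012,0,0,0],[0,0,0.008,0,0,0],[0,0,0.004,0,0,0],[0,0,0,0,0,0]]'
python3 -m handwheel '[[0,0,0.004,0,0,0],[0,0,0.003,0,0,0],[0,0,0.002,0,0,0],[0,0,0.001,0,0,0],[0,0,0.001,0,0,0],[0,0,0,0,0,0],[0,0,0,0,0,0],[0,0,0,0,0,0]]'
```

```text
time: 27.88
ee_pos: [0.4879, 0.1825, 0.1314]
tcp_rot: [-179.9, 0.0, 90.0]
wrist_force: [0.2, 0.1, -4.0]
opening: 0.0432
time: 28.55
ee_pos: [0.4883, 0.1826, 0.1214]
tcp_rot: [180.0, -0.0, 90.0]
wrist_force: [-0.8, 0.6, -4.8]
opening: 0.0432
```

```bash
python3 -m handwheel '[[0,0,0.001,0,0,0],[0,0,0.001,0,0,0],[0,0,0.001,0,0,0],[0,0,0.001,0,0,0],[0,0,0.001,0,0,0],[0,0,0,0,0,0],[0,0,0,0,0,0],[0,0,0,0,0,0]]'
python3 -m handwheel '[[0,0,0.0005,0,0,0],[0,0,0.0005,0,0,0],[0,0,0.0005,0,0,0],[0,0,0,0,0,0],[0,0,0,0,0,0],[0,0,0,0,0,0],[0,0,0,0,0,0],[0,0,0,0,0,0]]'
```

```text
time: 29.22
ee_pos: [0.4883, 0.1826, 0.1163]
tcp_rot: [180.0, 0.0, 90.0]
wrist_force: [-0.5, 0.1, -4.6]
opening: 0.0431
time: 29.88
ee_pos: [0.4883, 0.1828, 0.1158]
tcp_rot: [179.9, -0.0, 90.0]
wrist_force: [-3.9, -0.1, 6.3]
opening: 0.0433
```

Contact came at the expected height. Releasing and checking.

```bash
python3 -m handwheel '[[0,0,0,0,0,0],[0,0,0,0,0,0],[0,0,0,0,0,0],[0,0,0,0,0,0],[0,0,0,0,0,0],[0,0,0,0,0,0],[0,0,0,0,0,0],[0,0,0,0,0,0]]' 1
python3 -m handwheel '[[0,0,-0.01,0,0,0],[0,0,-0.025,0,0,0],[0,0,-0.03,0,0,0],[0,0,-0.03,0,0,0],[0,0,-0.025,0,0,0],[-0.02,0,0,0,0,0],[-0.025,0,0,0,0,0],[-0.025,0,0,0,0,0]]'
python3 - <<'E'
from h import *
o,c=wpose(); cv2.imwrite('pics/w7.png',c['img'][:,:,::-1]); print(o['time'],o['ee_pos'])
seated(c,.488,.1825); bores(c)
E
```

```text
time: 30.55
ee_pos: [0.4883, 0.1826, 0.1148]
tcp_rot: [180.0, 0.0, 90.0]
wrist_force: [0.0, 0.3, 1.2]
opening: 0.0856
time: 31.22
ee_pos: [0.4884, 0.1122, 0.2361]
tcp_rot: [179.9, -0.0, 90.1]
wrist_force: [0.2, 0.2, 0.3]
opening: 0.0855
31.2167 [0.48839938 0.11224837 0.23607676]
flange n 0 z 0.0 tilt deg 0.0 circ [array([0., 0.]), np.float64(0.0)]
body [array([0.4873, 0.1823]), np.float64(0.0242)] top 0.1498
hole [322. 189.] mec 0.489 0.1137 0.0181 ell [489. 114.] [34.5 34.7]
hole [322.  35.] mec 0.4883 0.2596 0.0294 ell [487.8 259.2] [50.1 50.9]
```

View pics/w7.png

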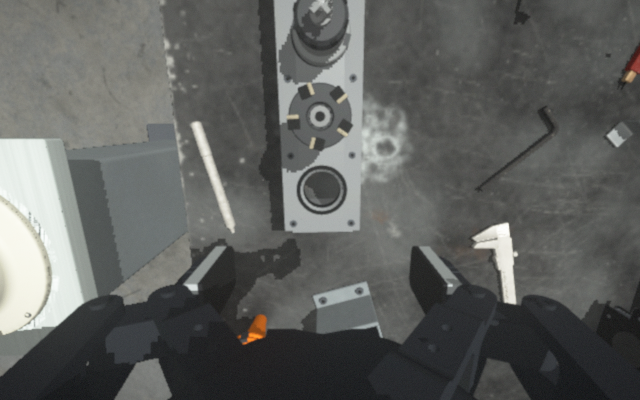

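The face mill stands at (320,117) and is centred, its top at 0.1498. Bore 4 at (322,189) is free. Next, holder 4.

```bash
python3 -m handwheel '[[-0.02,0.0069,0,0,0,0],[-0.03,0.0069,0,0,0,0],[-0.03,0.0069,0,0,0,0],[-0.03,0.0069,0,0,0,0],[-0.03,0.0069,0,0,0,0],[-0.03,0.0069,0,0,0,0],[-0.03,0.0069,0,0,0,0],[-0.03,0.0069,0,0,0,0]]'
python3 -m handwheel '[[-0.03,0.0069,0,0,0,0],[-0.03,0.0069,0,0,0,0],[-0.03,0.0069,0,0,0,0],[-0.03,0.0069,0,0,0,0],[-0.03,0.0069,0,0,0,0],[-0.025,0.0069,0,0,0,0],[-0.0096,0.0075,0,0,0,0],[0,0,0,0,0,0]]'
python3 -m handwheel '[[0,0,0,0,0,0],[0,0,0,0,0,0],[0,0,0,0,0,0],[0,0,0,0,0,0],[0,0,0,0,0,0],[0,0,0,0,0,0],[0,0,0,0,0,0],[0,0,0,0,0,0]]'
python3 - <<'E'
from h import *
o,c=wpose(); print(o['time'],o['ee_pos'])
hold(c,.11,.16,(60,360,260,420)); hold(c,.08,.0885,(60,360,260,420))
E
```

```text
time: 31.93
ee_pos: [0.5438, -0.1189, 0.2357]
tcp_rot: [180.0, 0.0, 90.0]
wrist_force: [0.3, 0.6, 0.4]
opening: 0.085
time: 32.6
ee_pos: [0.5931, -0.3042, 0.2342]
tcp_rot: [-180.0, -0.0, 89.9]
wrist_force: [0.3, -0.6, 0.3]
opening: 0.0857
time: 33.27
ee_pos: [0.5927, -0.3017, 0.2349]
tcp_rot: [180.0, 0.0, 90.1]
wrist_force: [-0.8, -0.6, 0.3]
opening: 0.0853
33.2667 [ 0.59269037 -0.30170871  0.23491546]
0.11 [321. 203.] 1772 c 0.5925 -0.3028 r 0.0202 z 0.1509
0.08 [322. 181.] 466 c 0.5925 -0.3023 r 0.0252 z 0.0884
```

```bash
python3 -m handwheel '[[-0.0007,0,0.013,0,0,0],[0,0,0.018,0,0,0],[0,0,0.018,0,0,0],[0,0,0.018,0,0,0],[0,0,0.018,0,0,0],[0,0,0.017,0,0,0],[0,0,0.012,0,0,0],[0,0,0.007,0,0,0]]'
python3 -m handwheel '[[0,0,0,0,0,0],[0,0,0,0,0,0],[0,0,0,0,0,0],[0,0,0,0,0,0],[0,0,0,0,0,0],[0,0,0,0,0,0],[0,0,0,0,0,0],[0,0,0,0,0,0]]' -1 60
python3 -m handwheel '[[0,0,0,0,0,0],[0,0,0,0,0,0],[0,0,0,0,0,0],[0,0,-0.005,0,0,0],[0,0,-0.015,0,0,0],[0,0,-0.025,0,0,0],[0,0,-0.025,0,0,0],[0,0,-0.025,0,0,0]]'
```

```text
time: 33.98
ee_pos: [0.5921, -0.3024, 0.1119]
tcp_rot: [-179.9, -0.1, 90.0]
wrist_force: [-0.2, -0.6, -0.6]
opening: 0.0852
time: 34.65
ee_pos: [0.5931, -0.3029, 0.1155]
tcp_rot: [179.9, 0.1, 90.0]
wrist_force: [-2.0, 0.6, 5.8]
opening: 0.0385
time: 35.32
ee_pos: [0.5923, -0.3023, 0.2089]
tcp_rot: [-179.9, -0.1, 90.0]
wrist_force: [0.5, -0.3, -6.9]
opening: 0.0384
```

```bash
python3 -m handwheel '[[0.015,-0.0069,0,0,0,0],[0.03,-0.0069,0,0,0,0],[0.03,-0.0069,0,0,0,0],[0.03,-0.0069,0,0,0,0],[0.03,-0.0069,0,0,0,0],[0.03,-0.0069,0,0,0,0],[0.03,-0.0069,0,0,0,0],[0.03,-0.0069,0,0,0,0]]'
python3 -m handwheel '[[0.03,-0.0069,0,0,0,0],[0.03,-0.0069,0,0,0,0],[0.03,-0.0069,0,0,0,0],[0.03,-0.0069,0,0,0,0],[0.03,-0.0069,0,0,0,0],[0.025,-0.0069,0,0,0,0],[0.0148,-0.0067,0,0,0,0],[0,0,0,0,0,0]]'
python3 -m handwheel '[[0,0,0,0,0,0],[0,0,0,0,0,0],[0,0,0,0,0,0],[0,0,0,0,0,0],[0,0,0,0,0,0],[0,0,0,0,0,0],[0,0,0,0,0,0],[0,0,0,0,0,0]]'
```

```text
time: 35.98
ee_pos: [0.5364, -0.0762, 0.2082]
tcp_rot: [-179.9, -0.0, 90.0]
wrist_force: [0.6, 0.7, -6.0]
opening: 0.0386
time: 36.65
ee_pos: [0.4877, 0.1147, 0.2085]
tcp_rot: [-179.9, -0.0, 90.2]
wrist_force: [0.4, 0.1, -7.1]
opening: 0.0382
time: 37.32
ee_pos: [0.4892, 0.1119, 0.2088]
tcp_rot: [-180.0, 0.0, 90.0]
wrist_force: [-0.3, 1.1, -6.8]
opening: 0.0382
```

```bash
python3 -m handwheel '[[0.0005,0,0.01,0,0,0],[0,0,0.015,0,0,0],[0,0,0.015,0,0,0],[0,0,0.015,0,0,0],[0,0,0.012,0,0,0],[0,0,0.008,0,0,0],[0,0,0.004,0,0,0],[0,0,0,0,0,0]]'
python3 -m handwheel '[[0,0,0.004,0,0,0],[0,0,0.003,0,0,0],[0,0,0.002,0,0,0],[0,0,0.002,0,0,0],[0,0,0.001,0,0,0],[0,0,0,0,0,0],[0,0,0,0,0,0],[0,0,0,0,0,0]]'
python3 -m handwheel '[[0,0,0.001,0,0,0],[0,0,0.001,0,0,0],[0,0,0.0005,0,0,0],[0,0,0.0005,0,0,0],[0,0,0,0,0,0],[0,0,0,0,0,0],[0,0,0,0,0,0],[0,0,0,0,0,0]]'
```

```text
time: 37.98
ee_pos: [0.4888, 0.1126, 0.1289]
tcp_rot: [-179.9, 0.0, 90.0]
wrist_force: [-0.4, 1.0, -6.6]
opening: 0.038
time: 38.65
ee_pos: [0.4892, 0.1127, 0.1179]
tcp_rot: [180.0, -0.0, 90.0]
wrist_force: [0.0, -0.6, -6.4]
opening: 0.0388
time: 39.32
ee_pos: [0.4892, 0.1127, 0.1154]
tcp_rot: [180.0, -0.0, 90.0]
wrist_force: [-4.8, -0.4, 5.8]
opening: 0.0386
```

Seated by force. Release, lift and retreat to where the whole strip is visible.

```bash
python3 -m handwheel '[[0,0,0,0,0,0],[0,0,0,0,0,0],[0,0,0,0,0,0],[0,0,0,0,0,0],[0,0,0,0,0,0],[0,0,0,0,0,0],[0,0,0,0,0,0],[0,0,0,0,0,0]]' 1
python3 -m handwheel '[[0,0,-0.01,0,0,0],[0,0,-0.025,0,0,0],[0,0,-0.03,0,0,0],[0,0,-0.03,0,0,0],[0,0,-0.03,0,0,0],[-0.015,0,-0.02,0,0,0],[-0.03,0,-0.01,0,0,0],[-0.03,0,0,0,0,0]]'
python3 -m handwheel '[[-0.03,0,0,0,0,0],[-0.03,0,0,0,0,0],[-0.02,0,0,0,0,0],[0,0,0,0,0,0],[0,0,0,0,0,0],[0,0,0,0,0,0],[0,0,0,0,0,0],[0,0,0,0,0,0]]'
python3 - <<'E'
from h import *
o,c=wpose(); print(o['time'],o['ee_pos'])
T=shot('top'); S=shot('scene')
for n,cc in (('w',c),('top',T),('scene',S)):
    for x,y in ((.486,.322),(.487,.2525),(.488,.1825),(.489,.1125)):
        try: print(n,end=' '); seated(cc,x,y)
        except Exception as e: print('none')
cv2.imwrite('pics/f.png',np.vstack([cv2.resize(S['img'][120:240,220:360],(560,300)),cv2.resize(c['img'],(480,300))if 0 else cv2.copyMakeBorder(cv2.resize(c['img'],(480,300)),0,0,0,80,0)])[:,:,::-1])
E
```

```text
time: 39.98
ee_pos: [0.4891, 0.1126, 0.1148]
tcp_rot: [180.0, 0.0, 90.0]
wrist_force: [0.0, 1.3, -0.2]
opening: 0.0858
time: 40.65
ee_pos: [0.4897, 0.0374, 0.2734]
tcp_rot: [179.7, -0.0, 90.2]
wrist_force: [1.2, -0.2, -0.6]
opening: 0.0859
time: 41.32
ee_pos: [0.4893, -0.0415, 0.2699]
tcp_rot: [180.0, -0.0, 90.1]
wrist_force: [-0.9, -0.1, 0.2]
opening: 0.0853
41.3167 [ 0.48926713 -0.04153595  0.26993162]
w flange n 0 z 0.0 tilt deg 0.0 circ [array([0., 0.]), np.float64(0.0)]
none
w flange n 0 z 0.0 tilt deg 0.0 circ [array([0., 0.]), np.float64(0.0)]
none
w flange n 0 z 0.0 tilt deg 0.0 circ [array([0., 0.]), np.float64(0.0)]
none
w flange n 657 z 0.0871 tilt deg 2.9 circ [array([0.4899, 0.112 ]), np.float64(0.0252)]
body [array([0.4899, 0.1126]), np.float64(0.0202)] top 0.1504
top flange n 108 z 0.0872 tilt deg 3.9 circ [array([0.4854, 0.3222]), np.float64(0.0255)]
body [array([0.4861, 0.3228]), np.float64(0.0207)] top 0.1503
top flange n 97 z 0.0862 tilt deg 5.8 circ [array([0.4877, 0.254 ]), np.float64(0.0254)]
body [array([0.4873, 0.2544]), np.float64(0.0205)] top 0.1504
top flan
[... 203 characters left out ...]
.1144]), np.float64(0.0251)]
body [array([0.4896, 0.1145]), np.float64(0.02)] top 0.1502
scene flange n 71 z 0.0904 tilt deg 2.7 circ [array([0.4771, 0.3171]), np.float64(0.023)]
body [array([0.4831, 0.32  ]), np.float64(0.0202)] top 0.1487
scene flange n 71 z 0.0929 tilt deg 11.0 circ [array([0.479 , 0.2491]), np.float64(0.0245)]
body [array([0.4857, 0.2515]), np.float64(0.0223)] top 0.1487
scene flange n 93 z 0.0879 tilt deg 4.8 circ [array([0.4827, 0.1801]), np.float64(0.0261)]
body [array([0.4837, 0.1797]), np.float64(0.0247)] top 0.1488
scene flange n 103 z 0.0892 tilt deg 1.8 circ [array([0.4842, 0.1097]), np.float64(0.025)]
body [array([0.4849, 0.1099]), np.float64(0.0198)] top 0.1502
```

View pics/f.png

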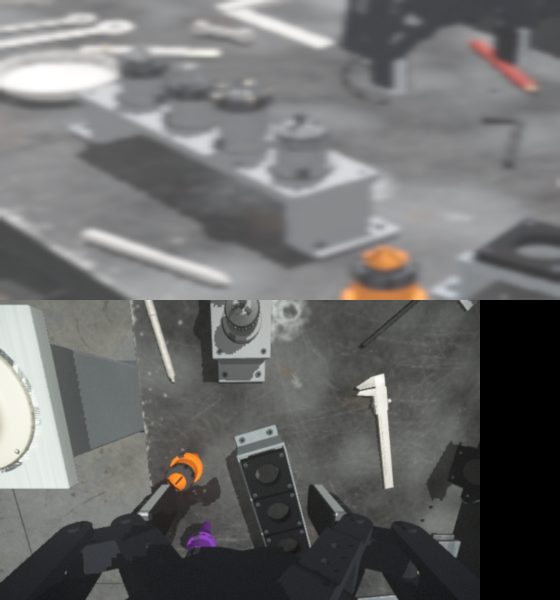

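All four stand in the strip with flange tops at 0.086–0.087 m (top view), tops at 0.150–0.152 m, and body and flange centres within 2 mm. The gripper is clear and the look-alikes are untouched. Handing in.

```bash
python3 -c "
from h import *
print(order.job_done())"
```

```text
the job is handed in; nothing more can be done
None
```

I moved all four holders from the rack to the magazine strip in the same left-to-right order: countersink, drill, face mill, end mill. I handed the job in at about 41 s of robot time. None of them fell, and I left the orange and purple look-alikes alone.

**Final checks:**
- **Seating force:** each holder met the strip at the same height it had been gripped at, to within 1 mm, with about 5–7 N of contact force before release.
- **Seating height:** the top camera shows flange tops at 0.086–0.087 m (0.087 expected) and holder tops at 0.150–0.152 m (0.149 expected).
- **Upright:** close wrist views gave a tilt of 0.2–0.3° for the first two holders. For all four, the body and flange centres agree within about 2 mm in the top view.

**Checks that disagreed or were weaker:**
- **Tilt fits:** the coarse flange fits at the end gave 2–6° from the top camera, 2.9° for the end mill from the wrist camera, and up to 11° from the scene camera. I put this down to those fits picking up points on the body wall.
- **Scene camera offset:** it also placed the holders 3–5 mm away from where the other views did.
- **Face mill:** it was gripped by its 45 mm head, with the jaws 43 mm apart instead of 38.5. Its flange could not be seen in the close wrist view, so its seating rests on the contact height, the top height and the coarse views.

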